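# Lay out the repair parts on their outlines

### The job

On the workshop bench four steel parts (a big hexagon nut, a ball bearing, a V-block and an L-shaped angle cleat) lie among four plywood tiles, each with the black silhouette of one part painted on it. Set each part down flat on the tile with its own silhouette, centred on it and turned so that it covers the painted shape (the L with its corner on the painted corner). Leave all four lying still on their tiles.

Things in the scene. Friction and masses are not known exactly. Their poses are not given: they have to be found in the camera images.
- nut: Loose large plain steel hexagon nut lying flat, 46 mm across flats, 24 mm high, bore (dark) 29 mm, about 0.22 kg. Origin: centre of its underside; z up along the bore; local x is square to one pair of flats (the other flats are at 60 degree steps).
- bearing: Loose steel ball bearing (a plain thick ring) lying flat, 52 mm outside diameter, 25 mm open bore, 15 mm high, about 0.13 kg. Origin: centre of its underside; z up along the bore; any turn about z looks the same.
- vblock: Loose steel V-block: a rectangular block 64 mm (local x) x 36 mm (local y) x 32 mm high with an upward V groove 20 mm wide and 10 mm deep running along x, about 0.40 kg. Origin: centre of its underside; z up. A half turn about z looks the same.
- cleat: Loose steel angle cleat, 65 x 65 x 8 mm angle section standing on its cut end: an L seen from above, 30 mm high, 0.23 kg. Origin: at the underside, centre of the 65 mm square around the L (in the open); z up. One leg runs along local x, mid-thickness at y = -28.5 mm, the other along y, mid-thickness at x = -28.5 mm; both span -32.5 to +32.5 mm and meet at the corner.
- cleat_corner (a point): The outside corner of the cleat's L, at its underside: local (-32.5, -32.5, 0) mm of the cleat, same axes.
- tile_nut: Fixed plywood tile 90 x 90 x 8 mm on the bench (z up; origin: centre of its UNDERSIDE, top at local z = 8 mm) with a flat black painted silhouette centred on it: a solid hexagon 50 mm across flats. Local x is square to one pair of the hexagon's flats. For the hexagon nut. It lies there the same way up as at the start.
- tile_bearing: Fixed plywood tile 90 x 90 x 8 mm on the bench (z up; origin: centre of its UNDERSIDE, top at local z = 8 mm) with a flat black painted silhouette centred on it: a ring, 56 mm outside, with a bare wood centre 21 mm across. For the bearing. It lies there the same way up as at the start.
- tile_vblock: Fixed plywood tile 90 x 90 x 8 mm on the bench (z up; origin: centre of its UNDERSIDE, top at local z = 8 mm) with a flat black painted silhouette centred on it: a rectangle 68 mm (local x) x 40 mm (local y). For the V-block; either end may go first. It lies there the same way up as at the start.
- tile_cleat: Fixed plywood tile 90 x 90 x 8 mm on the bench (z up; origin: centre of its UNDERSIDE, top at local z = 8 mm) with a flat black painted silhouette centred on it: an L, legs 69 mm long and 12 mm wide, laid out as the cleat is in its own frame (so the cleat fits when its origin is above the tile's origin and its axes agree). For the cleat. It lies there the same way up as at the start.
- outline_corner (a point): Where the cleat's outside corner belongs: local (-32.5, -32.5, 8) mm of the cleat's tile, on its top face, same axes.
Things that resemble listed ones, but are neither listed nor needed, are in the scene too. Leave any pink look-alike of the tile_bearing alone. Leave any pink look-alike of the cleat alone.

How it is judged:
By the outcome, as a careful person would: the job done as asked, in the order asked, and still so for the second after the job is handed in, with the robot touching nothing.
It also fails if it takes over 99 s, if anything falls off the work surface, if the arm or the gripper's body presses on something with over 40 N, if the wrist force passes 120 N, or if a joint passes its speed limit or range.

### The arm

A 7-joint arm with a two-finger parallel gripper is mounted at the origin on the work surface. World frame = base frame: x ahead of the robot, y to its left, z up, the work surface at z = 0. Lengths are in m, angles in rad, forces in N, time in s.
With the tool pointing down it reaches from about 0.4 to 0.875 m from the base axis. Payload 6.5 kg.
Tool frame: the origin (TCP) lies at the very end of the fingers, on their centre line; the grasp point (between the pads) lies 19 mm behind it; z points along the fingers, y is the line along which they close (so a half turn about z gives the same grasp; the last joint's range is limited). The gripper opens to 88 mm and grips with 3 to 60 N. Pads are 18 mm wide; open, the fingers measure 123 mm over their backs; the gripper's body (75 mm by 187 mm) begins 45 mm behind the grasp point.
Start: joints at [-1.297, 0.536, -0.004, 1.538, 0.003, 1.067, -0.071], TCP at [0.217, 0.613, 0.239] pointing down, gripper open.
Joint ranges: [-2.7, 2.7], [-0.37, 2.16], [-1.27, 1.26], [0.24, 2.4], [-1.31, 4.45], [0.19, 1.91], [-2.76, 2.76]. Speed limits (rad/s): [2.39, 2.39, 3.14, 3.14, 3.14, 3.14, 3.14].

### API

Orientations are given as [roll, pitch, yaw] about the fixed x, y, z axes, in that order (R = Rz(yaw) Ry(pitch) Rx(roll)).
In Python, from workcell import robot gives the robot as it stands.
- The arm moves only by the tool send_rows, never from a script. Its argument "moves" is a list of rows, each a list of 7 numbers: the closure, from 0 (fully open) to 1 (shut), then the shift along the tool's x, y, z in m, then the turn, a rotation vector about the tool's x, y, z in units of 5 degrees (1.0 is 5 degrees). A call has 1 to 5 rows; each row is the pose to reach, as a shift and turn from the pose commanded when the call began, along the tool's axes at that moment; what a row does not reach only later rows make up. A row lasts 1/8 s, in which the tool goes at most 62.5 mm and 10.7 degrees, less where a joint would pass 70% of its speed; a pose out of reach is approached as far as the arm can. A call with a gripper value outside its range is refused whole. The fingers move at their own pace and stop on an object; the grip force is fixed at half the most. Time passes only in rows, so rows that repeat a pose let the fingers close. It gives the time, the measured TCP pose, the force, the opening and the grip force at its end, in the units of the state.
- robot.get_state(): the state, without advancing time (a new reading comes with each control period).
- robot.grab_frame(name): name is "side" or "top"; returns a dict with "image" (420x560x3 uint8, red, green, blue), "vertical_fov" (degrees; the focal length in pixels is half the picture's height over the tangent of half this angle, whatever the lens; pixels are square), "cx", "cy" (the principal point, pixels), "k1" (the pictures are not rectified: a ray, as slopes to the right and down, at radius r is drawn at 1 + k1 r^2 times it, then the intrinsics apply), "camera_from_world" (4x4, takes a point from world to camera coordinates). Camera axes: x right, y up, looking along -z (the intrinsics and any distortion apply to the point x, -y, -z); pixel columns grow to the right and rows downward; lengths in m; the calibration is good to about 2 mm. A picture is of the moment at which its call begins. There is no depth.
- robot.hand_in(): hands the job in; it is judged then, once.
Trained networks look in a picture, given as the dict that the camera call returned (one of the last four; its "shot" number tells which), for a name from the list of things; names that differ only in an ending like _2 or _b are one class to them, and where a whole thing is asked for, a point or a joint stands for the part that bears it (a point fixed in the world has none). Each returns a list of dicts, best first, with "p" (0 to 1); they miss things now and then, are a little off and sometimes report something else, mostly with a low value. They report only what shows in the picture. A call takes as long as a camera call. They do not tell look-alikes from the thing itself.
- robot.trace(thing, picture): "mask" (420x560 bool, what is visible of it).
- robot.mark_of(thing, picture): "location" ([x, y, z] in m, in world coordinates, good to about 4 mm: a listed point, or the origin of a listed thing).
The state is a dict: "clock": time; "joint_positions": joint angles; "qd": joint speeds; "joint_efforts": joint torques, N m; "position": TCP position; "tcp_rot": TCP orientation; "contact_force": force on the tool from outside, world axes, zero at the start; "moment": the same for the moment, N m; "grip_width": opening from 0.0 (shut) to 1.0 (fully open); "grip_force": force on a finger pad.
Only numpy, scipy, OpenCV 4.12 (cv2) and the standard library are available. Lean on these libraries where they do the work, as an engineer would, in place of code of your own. Each camera call takes 0.05 s, during which the arm holds its last target. There are 200 camera calls.

## Working session

There is one attempt and no reset: what is moved stays moved. The work goes in short steps, Python scripts to look and compute and a tool call to move; the robot and the scene stay as the last step left them, time stands still between calls to the robot, and variables do not carry over. Pictures are saved under pics/ and viewed, at most 14 in all, crops included, and the job is handed in when it is done.

Besides the shell and the picture viewer there is one more tool, called after ">>>" by a JSON object that holds its "op" and its "data". send_rows: Moves the arm, as the interface text tells. Its arguments: {"type":"object","properties":{"moves":{"type":"array"}},"required":["moves"]}

```bash
mkdir -p pics; ls
cat > h.py <<'E'
import numpy as np, cv2
from workcell import robot
def grab(n,save=None):
    f=robot.grab_frame(n)
    if save: cv2.imwrite('pics/'+save,f['image'][:,:,::-1])
    return f
def ray(f,px):
    px=np.atleast_2d(np.array(px,float)); H=f['image'].shape[0]
    F=H/2/np.tan(np.radians(f['vertical_fov'])/2)
    d=(px-[f['cx'],f['cy']])/F; u=d.copy()
    for _ in range(20): u=d/(1+f['k1']*(u**2).sum(1,keepdims=True))
    T=np.array(f['camera_from_world']); R=T[:3,:3]; c=-R.T@T[:3,3]
    return c,np.c_[u[:,0],-u[:,1],-np.ones(len(u))]@R
def onz(f,px,z):
    c,D=ray(f,px); return c+D*((z-c[2])/D[:,2:3])
def proj(f,P):
    P=np.atleast_2d(np.array(P,float));T=np.array(f['camera_from_world']);q=P@T[:3,:3].T+T[:3,3]
    H=f['image'].shape[0];F=H/2/np.tan(np.radians(f['vertical_fov'])/2)
    u=np.c_[q[:,0]/-q[:,2],-q[:,1]/-q[:,2]];u=u*(1+f['k1']*(u**2).sum(1,keepdims=True))
    return u*F+[f['cx'],f['cy']]
E
python3 - <<'E'
from h import *
f=grab('top','top0.png')
g=grab('side','side0.png')
print(robot.get_state())
for ff in (f,g):
    T=np.array(ff['camera_from_world']);print(-T[:3,:3].T@T[:3,3],ff['vertical_fov'],ff['k1'])
    for n in ['nut','bearing','vblock','cleat','tile_nut','tile_bearing','tile_vblock','tile_cleat','cleat_corner','outline_corner']:
        for r in robot.mark_of(n,ff)[:3]:print(n,round(r['p'],2),np.round(r['location'],3),np.round(proj(ff,r['location'])[0]))
E
```

```text
pics
{'clock': 0.1, 'joint_positions': array([-1.29721246,  0.53708027, -0.00444969,  1.53873185,  0.00258589,
        1.06728831, -0.07122235]), 'qd': array([-6.49298145e-04, -2.02394679e-03,  8.85321320e-04, -3.85955880e-03,
        2.16800531e-05, -5.68633247e-04, -4.89699180e-04]), 'joint_efforts': array([ 2.70761338e-03, -5.72072482e+01,  9.93764140e-01, -2.52231234e+01,
       -5.62284328e-02,  1.34398422e-02,  4.80764561e-05]), 'position': array([0.21645771, 0.61233635, 0.2379497 ]), 'tcp_rot': array([-3.14009351e+00,  9.34268389e-05,  2.80186082e+00]), 'contact_force': array([1.42068236, 0.24359243, 0.19294367]), 'moment': array([ 0.00401725, -0.07260476,  0.0283039 ]), 'grip_force': 0.0, 'grip_width': 0.996439902933497}
[ 0.34610334 -0.05980105  0.99938546] 48.860453266760324 -0.13439069039814328
nut 0.72 [ 0.579 -0.289  0.003] [391. 166.]
bearing 0.58 [ 0.571  0.289 -0.003] [133. 167.]
vblock 0.86 [0.402 0.266 0.   ] [138. 242.]
cleat 0.73 [ 0.695 -0.174  0.001] [339. 115.]
cleat 0.5 [ 0.631 -0.075 -0.003] [294. 142.]
tile_nut 0.92 [ 0.442 -0.089 -0.   ] [300. 226.]
tile_be
[... 730 characters left out ...]
 0.86 [ 0.624 -0.078 -0.004] [342. 214.]
cleat 0.78 [ 0.694 -0.174 -0.006] [383. 224.]
tile_nut 0.79 [ 0.438 -0.085  0.001] [290. 238.]
tile_nut 0.32 [0.401 0.039 0.008] [254. 216.]
tile_nut 0.3 [ 0.626 -0.076 -0.002] [342. 213.]
tile_bearing 0.85 [ 0.393 -0.256 -0.003] [315. 286.]
tile_bearing 0.82 [ 0.408 -0.419 -0.001] [366. 329.]
tile_bearing 0.75 [ 0.232 -0.324 -0.   ] [275. 335.]
tile_vblock 0.92 [ 0.626  0.082 -0.003] [309. 186.]
tile_vblock 0.17 [ 0.574  0.292 -0.001] [259. 160.]
tile_cleat 0.9 [ 0.435  0.074 -0.003] [258. 209.]
cleat_corner 0.86 [ 0.593 -0.111 -0.003] [341. 224.]
cleat_corner 0.52 [ 0.682 -0.22   0.002] [392. 233.]
outline_corner 0.89 [0.399 0.043 0.007] [253. 216.]
```

View pics/top0.png

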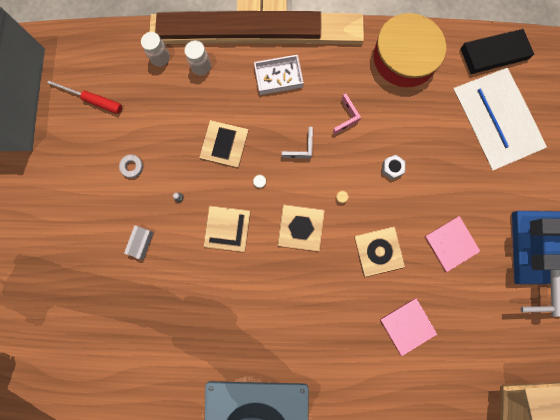

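View pics/side0.png

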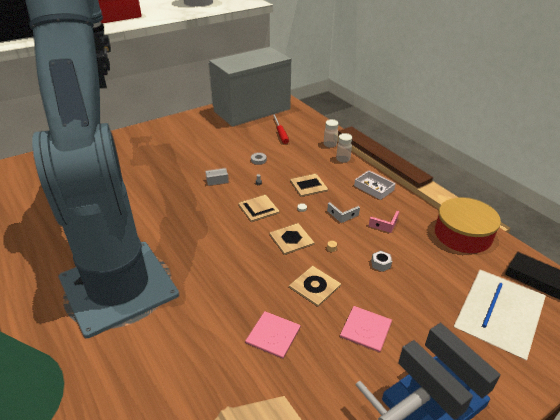

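Steel cleat is at top px (303,145) (grey); the one at (347,115) is pink, so a look-alike. The wooden bearing tile is at (380,251); (453,244) and (409,327) are pink. Next I fit the poses to the network masks and painted shapes.

```bash
cat > fit.py <<'E'
from h import *
from scipy.optimize import minimize
def box(x0,x1,y0,y1): return np.array([[x0,y0],[x1,y0],[x1,y1],[x0,y1]])/1e3
def ngon(r,n,o=0): a=o+np.arange(n)*2*np.pi/n; return np.c_[np.cos(a),np.sin(a)]*r/1e3
HEX=lambda af: ngon(af/2/np.cos(np.pi/6),6,np.pi/6)
PART={'nut':([HEX(46)],.024,60),'bearing':([ngon(26,40)],.015,0),'vblock':([box(-32,32,-18,18)],.032,180),
 'cleat':([box(-32.5,32.5,-32.5,-24.5),box(-32.5,-24.5,-32.5,32.5)],.030,360)}
PAINT={'tile_nut':([HEX(50)],60),'tile_bearing':([ngon(28,40)],0),'tile_vblock':([box(-34,34,-20,20)],180),
 'tile_cleat':([box(-34.5,34.5,-34.5,-22.5),box(-34.5,-22.5,-34.5,34.5)],360)}
S=4
def render(f,polys,z0,z1,p,x0,y0,w,h):
    m=np.zeros((h*S,w*S),np.uint8);c,s=np.cos(p[2]),np.sin(p[2]);R=np.array([[c,-s],[s,c]])
    for q in polys:
        q=q@R.T+p[:2]; P=np.vstack([np.c_[q,np.full(len(q),z)] for z in {z0,z1}])
        u=(proj(f,P)-[x0,y0]+.5)*S-.5
        hull=cv2.convexHull(u.astype(np.float32))
        cv2.fillPoly(m,[np.round(hull*16).astype(np.int32)],255,shift=4)
    return cv2.resize(m,(w,h),interpolation=cv2.INTER_AREA)/255.
def fit(f,mask,polys,z0,z1,guess,period):
    ys,xs=np.nonzero(mask);x0,y0=xs.min()-8,ys.min()-8;w,h=xs.max()-x0+9,ys.max()-y0+9
    M=mask[y0:y0+h,x0:x0+w].astype(float)
    cost=lambda v:((render(f,polys,z0,z1,[v[0]/1e3,v[1]/1e3,np.radians(v[2])],x0,y0,w,h)-M)**2).sum()/M.sum()
    best=None
    for a in (np.arange(0,period,15) if period else [0]):
        v0=np.array([guess[0]*1e3,guess[1]*1e3,a])
        r=minimize(cost,v0,method='Nelder-Mead',options=dict(initial_simplex=v0+np.array([[0,0,0],[5,0,0],[0,5,0],[0,0,10]]),xatol=.03,fatol=1e-5))
        if best is None or r.fun<best.fun: best=r
    return best.x,best.fun
def fill(m):
    c,_=cv2.findContours(m.astype(np.uint8),cv2.RETR_EXTERNAL,cv2.CHAIN_APPROX_NONE);c=max(c,key=cv2.contourArea)
    o=np.zeros(m.shape,np.uint8);cv2.drawContours(o,[c],-1,1,-1);return o.astype(bool)
def trace(n,f,guess,off=.01):
    g=proj(f,[*guess,off])[0]
    ms=[fill(r['mask']) for r in robot.trace(n,f) if r['mask'].sum()>30]
    return min(ms,key=lambda m:np.hypot(*(np.argwhere(m).mean(0)[::-1]-g))) if ms else None
def part(n,f,guess,z0=0.):
    m=trace(n,f,guess,z0+.01)
    if m is None: return None,None,None
    return (*fit(f,m,PART[n][0],z0,z0+PART[n][1],guess,PART[n][2]),m)
def paint(n,f,guess):
    t=trace(n,f,guess); g=f['image'].max(2).astype(float)
    M=np.where(t,np.clip((np.percentile(g[t],75)-g)/(np.percentile(g[t],75)-np.percentile(g[t],5)),0,1),0)
    t2=cv2.erode(t.astype(np.uint8),np.ones((3,3)))
    M=M*t2; M[M<.25]=0
    if n=='tile_bearing': M=np.where(fill(M>.5),1.,M)
    return (*fit(f,M,PAINT[n][0],.008,.008,guess,PAINT[n][1]),M>.5)
E
cat > m.py <<'E'
from fit import *
G=dict(nut=(.579,-.289),bearing=(.571,.289),vblock=(.402,.266),cleat=(.628,-.076),tile_nut=(.44,-.087),tile_bearing=(.39,-.258),tile_vblock=(.622,.085),tile_cleat=(.436,.072))
ov=[]
for cam in('top','side'):
    f=grab(cam);im=cv2.resize(f['image'][:,:,::-1],None,fx=3,fy=3,interpolation=cv2.INTER_CUBIC)
    for n,g in G.items():
        v,c,m=(part if n in PART else paint)(n,f,g); 
        if v is None: print(cam,n,'none');continue
        print(cam,n,np.round(v,1),round(c,3))
        po,z0,z1=(PART[n][0],0,PART[n][1]) if n in PART else (PAINT[n][0],.008,.008)
        R=cv2.Rodrigues(np.array([0,0,np.radians(v[2])]))[0][:2,:2]
        for q in po:
            for z in {z0,z1}:
                q2=q@R.T+v[:2]/1e3;u=proj(f,np.c_[q2,np.full(len(q2),z)])
                cv2.polylines(im,[np.round((u+.5)*3*16-8).astype(np.int32)],True,(0,255,0) if z else (255,0,0),1,cv2.LINE_AA,4)
        if cam=='top':
            ctr=proj(f,[v[0]/1e3,v[1]/1e3,0])[0]*3;x,y=int(ctr[0])-95,int(ctr[1])-95;ov.append(im[y:y+190,x:x+190].copy())
cv2.imwrite('pics/ov.png',np.vstack([np.hstack(ov[:4]),np.hstack(ov[4:])]))
E
python3 m.py
```

```text
top nut [ 575.2 -292.7   27.4] 0.043
top bearing [571.5 290.2   5.3] 0.063
top vblock [401.5 259.7 161.5] 0.03
top cleat [625.6 -79.7 360.7] 0.084
top tile_nut [438.4 -90.3  52.3] 0.015
top tile_bearing [ 389.6 -259.9    5.6] 0.011
top tile_vblock [624.4  83.1 -13.6] 0.012
top tile_cleat [434.5  70.1 353.7] 0.046
side nut [ 573.2 -289.4   30.1] 0.057
side bearing [571.2 290.2   0.8] 0.147
side vblock [401.1 260.7 -25. ] 0.093
side cleat [625.7 -78.  358.4] 0.103
side tile_nut [438.4 -88.2  54. ] 0.029
side tile_bearing [ 389.1 -257.6    6. ] 0.014Traceback (most recent call last):
  File "m.py", line 7, in <module>
    v,c,m=(part if n in PART else paint)(n,f,g);
          ~~~~~~~~~~~~~~~~~~~~~~~~~~~~~~^^^^^^^
  File "fit.py", line 43, in paint
    t2=cv2.erode(t.astype(np.uint8),np.ones((3,3)))
                 ^^^^^^^^
AttributeError: 'NoneType' object has no attribute 'astype'
```

```bash
cat > ov.py <<'E'
from fit import *
def overlay(f,V,name,zt=0.,k=4):
    ov=[]
    for n,v in V.items():
        im=cv2.resize(f['image'][:,:,::-1],None,fx=k,fy=k,interpolation=cv2.INTER_CUBIC)
        po,z0,z1=(PART[n][0],zt,zt+PART[n][1]) if n in PART else (PAINT[n][0],.008,.008)
        R=cv2.Rodrigues(np.array([0,0,np.radians(v[2])]))[0][:2,:2]
        for q in po:
            for z in {z0,z1}:
                q2=q@R.T+np.array(v[:2])/1e3;u=proj(f,np.c_[q2,np.full(len(q2),z)])
                cv2.polylines(im,[np.round(((u+.5)*k-.5)*16).astype(np.int32)],True,(0,255,0) if z>zt else (255,0,0),1,cv2.LINE_AA,4)
        c=proj(f,[v[0]/1e3,v[1]/1e3,0])[0]*k;x,y=int(c[0])-95,int(c[1])-95;ov.append(im[y:y+190,x:x+190].copy())
    while len(ov)%4: ov.append(ov[-1]*0)
    cv2.imwrite('pics/'+name,np.vstack([np.hstack(ov[i:i+4]) for i in range(0,len(ov),4)]))
E
python3 - <<'E'
from ov import *
overlay(grab('top'),dict(nut=[575.2,-292.7,27.4],bearing=[571.5,290.2,0],vblock=[401.5,259.7,161.5],cleat=[625.6,-79.7,.7],tile_nut=[438.4,-90.3,52.3],tile_bearing=[389.6,-259.9,0],tile_vblock=[624.4,83.1,-13.6],tile_cleat=[434.5,70.1,-6.3]),'ov.png')
E
```

```text
(no output)
```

View pics/ov.png

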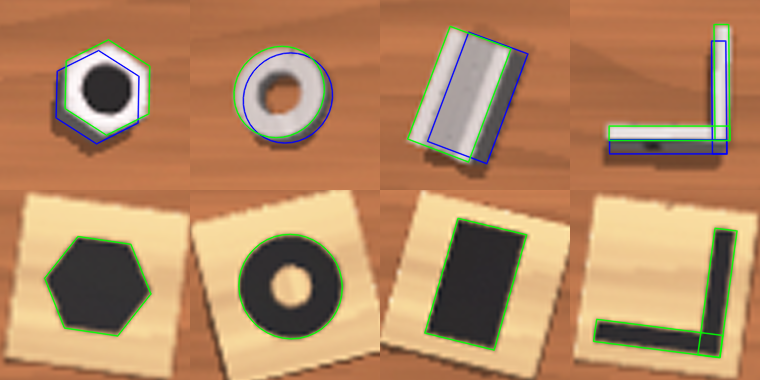

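The fits coincide with the picture (nut, bearing, V-block and cleat top outlines in the upper row; painted shapes in the lower row). Now a move calculator.

```bash
cat > go.py <<'E'
import sys
from h import *
from scipy.spatial.transform import Rotation as Ro
# usage: go.py x y z yaw (mm, deg) ... several targets; prints shift/turn from the present pose
s=robot.get_state();p=s['position'];R=Ro.from_euler('xyz',s['tcp_rot'])
print('t',round(s['clock'],2),'p',np.round(p*1e3,1),'rpy',np.round(np.degrees(s['tcp_rot']),1),'w',round(s['grip_width']*88,1),'F',np.round(s['contact_force'],1),'q',np.round(s['joint_positions'],2))
a=np.array(sys.argv[1:],float).reshape(-1,4)
for x,y,z,w in a:
    d=R.inv().apply(np.array([x,y,z])/1e3-p);t=(R.inv()*Ro.from_euler('xyz',[np.pi,0,np.radians(w)])).as_rotvec()
    print('shift',np.round(d,4),'turn',np.round(np.degrees(t)/5,2))
E
python3 go.py 401.5 259.7 120 161.5
```

```text
t 2.0 p [216.6 612.8 238.7] rpy [180.    0.  160.5] w 87.8 F [ 0.1 -0.2  0.4] q [-1.3   0.54 -0.    1.54  0.    1.07 -0.07]
shift [-0.292  -0.2713  0.1187] turn [ 0.    0.   -0.19]
```

>>> {"op": "send_rows", "data": {"moves": [[0, -0.292, -0.271, 0.119, 0, 0, -0.19], [0, -0.292, -0.271, 0.119, 0, 0, -0.19], [0, -0.292, -0.271, 0.119, 0, 0, -0.19], [0, -0.292, -0.271, 0.119, 0, 0, -0.19], [0, -0.292, -0.271, 0.119, 0, 0, -0.19]]}}

```text
clock: 2.62
position: [0.3566, 0.3461, 0.1491]
tcp_rot: [3.141, 0.001, 2.819]
contact_force: [0.5, -0.1, -0.3]
grip_width: 0.998
grip_force: 0.0
```

```bash
python3 go.py 401.5 259.7 120 161.5
```

```text
t 2.62 p [356.6 346.1 149.1] rpy [179.9   0.  161.5] w 87.9 F [ 0.5 -0.1 -0.3] q [-0.89  0.41  0.03  2.01 -0.02  0.72  0.4 ]
shift [-0.07   -0.0677  0.0291] turn [ 0.01  0.01 -0.  ]
```

>>> {"op": "send_rows", "data": {"moves": [[0, -0.07, -0.068, 0.029, 0, 0, 0], [0, -0.07, -0.068, 0.029, 0, 0, 0], [0, -0.07, -0.068, 0.029, 0, 0, 0], [0, -0.07, -0.068, 0.029, 0, 0, 0]]}}

```text
clock: 3.12
position: [0.4004, 0.262, 0.1206]
tcp_rot: [3.141, -0.0, 2.819]
contact_force: [0.4, 0.4, 0.3]
grip_width: 1.005
grip_force: 0.0
```

```bash
python3 go.py 401.5 259.7 4 161.5
```

```text
t 3.12 p [400.4 262.  120.6] rpy [179.9  -0.  161.5] w 88.4 F [0.4 0.4 0.3] q [-0.71  0.43  0.04  2.08 -0.03  0.64  0.6 ]
shift [-0.0018 -0.0019  0.1166] turn [ 0.01 -0.    0.  ]
```

>>> {"op": "send_rows", "data": {"moves": [[0, -0.001, -0.001, 0.06, 0, 0, 0], [0, -0.001, -0.001, 0.11, 0, 0, 0], [0, -0.001, -0.001, 0.116, 0, 0, 0], [0, -0.001, -0.001, 0.116, 0, 0, 0]]}}

```text
clock: 3.62
position: [0.4013, 0.261, 0.0052]
tcp_rot: [3.141, 0.0, 2.82]
contact_force: [0.3, 0.2, 0.8]
grip_width: 1.001
grip_force: 0.0
```

```bash
python3 go.py 401.5 259.7 4 161.5
```

```text
t 3.62 p [401.3 261.    5.2] rpy [179.9   0.  161.6] w 88.1 F [0.3 0.2 0.8] q [-0.69  0.66  0.03  2.1  -0.04  0.38  0.62]
shift [-0.0006 -0.0011  0.0012] turn [0.01 0.   0.01]
```

Within about 1 mm, so close.

>>> {"op": "send_rows", "data": {"moves": [[1, 0, -0.001, 0, 0, 0, 0], [1, 0, -0.001, 0, 0, 0, 0], [1, 0, -0.001, 0, 0, 0, 0], [1, 0, -0.001, 0, 0, 0, 0], [1, 0, -0.001, 0, 0, 0, 0]]}}

```text
clock: 4.25
position: [0.4008, 0.2587, 0.0043]
tcp_rot: [3.142, 0.0, 2.818]
contact_force: [-0.6, -0.0, 0.3]
grip_width: 0.454
grip_force: 0.0
```

```bash
python3 go.py 401.5 259.7 120 161.5; python3 go.py 624.4 83.1 120 166.4
```

```text
t 4.25 p [400.8 258.7   4.3] rpy [180.    0.  161.5] w 39.9 F [-0.6 -0.   0.3] q [-0.69  0.66  0.03  2.1  -0.04  0.38  0.62]
shift [-0.0004  0.0012 -0.1157] turn [ 0.  0. -0.]
t 4.25 p [400.8 258.7   4.3] rpy [180.    0.  161.5] w 39.9 F [-0.6 -0.   0.3] q [-0.69  0.66  0.03  2.1  -0.04  0.38  0.62]
shift [-0.2678 -0.0955 -0.1157] turn [ 0.    0.   -0.98]
```

>>> {"op": "send_rows", "data": {"moves": [[1, 0, 0, 0, 0, 0, 0], [1, 0, 0, 0, 0, 0, 0], [1, 0, 0, 0, 0, 0, 0], [1, 0, 0, -0.03, 0, 0, 0], [1, 0, 0, -0.08, 0, 0, 0]]}}

```text
clock: 4.88
position: [0.3989, 0.2571, 0.0835]
tcp_rot: [-3.137, -0.003, 2.818]
contact_force: [0.9, 0.8, -3.4]
grip_width: 0.408
grip_force: 30.0
```

```bash
python3 go.py 624.4 83.1 90 166.4
```

```text
t 4.88 p [398.9 257.1  83.5] rpy [-179.7   -0.2  161.5] w 35.9 F [ 0.9  0.8 -3.4] q [-0.7   0.5   0.04  2.1  -0.04  0.56  0.62]
shift [-0.2691 -0.0933 -0.0069] turn [-0.06 -0.04 -0.98]
```

>>> {"op": "send_rows", "data": {"moves": [[1, -0.268, -0.093, -0.008, 0, 0, -0.98], [1, -0.268, -0.093, -0.008, 0, 0, -0.98], [1, -0.268, -0.093, -0.008, 0, 0, -0.98], [1, -0.268, -0.093, -0.008, 0, 0, -0.98], [1, -0.268, -0.093, -0.008, 0, 0, -0.98]]}}

```text
clock: 5.5
position: [0.6267, 0.081, 0.0914]
tcp_rot: [-3.139, -0.0, 2.9]
contact_force: [-1.7, -0.1, -4.0]
grip_width: 0.403
grip_force: 30.0
```

>>> {"op": "send_rows", "data": {"moves": [[1, 0, 0, 0, 0, 0, 0], [1, 0, 0, 0, 0, 0, 0]]}}

```text
clock: 5.75
position: [0.6236, 0.0859, 0.0912]
tcp_rot: [-3.141, -0.003, 2.904]
contact_force: [-0.6, 0.1, -4.0]
grip_width: 0.405
grip_force: 30.0
```

```bash
for i in 1 2 3; do python3 go.py 624.4 83.1 13 166.4; done
```

```text
t 5.75 p [623.6  85.9  91.2] rpy [-180.    -0.2  166.4] w 35.6 F [-0.6  0.1 -4. ] q [-0.23  0.68  0.03  1.69 -0.02  0.77  1.14]
shift [-0.0017 -0.0024  0.0782] turn [-0.01 -0.04  0.  ]
t 5.75 p [623.6  85.9  91.2] rpy [-180.    -0.2  166.4] w 35.6 F [-0.6  0.1 -4. ] q [-0.23  0.68  0.03  1.69 -0.02  0.77  1.14]
shift [-0.0017 -0.0024  0.0782] turn [-0.01 -0.04  0.  ]
t 5.75 p [623.6  85.9  91.2] rpy [-180.    -0.2  166.4] w 35.6 F [-0.6  0.1 -4. ] q [-0.23  0.68  0.03  1.69 -0.02  0.77  1.14]
shift [-0.0017 -0.0024  0.0782] turn [-0.01 -0.04  0.  ]
```

>>> {"op": "send_rows", "data": {"moves": [[1, -0.001, -0.002, 0.03, 0, 0, 0], [1, -0.001, -0.002, 0.065, 0, 0, 0], [1, -0.001, -0.002, 0.07, 0, 0, 0], [1, -0.001, -0.002, 0.07, 0, 0, 0], [1, -0.001, -0.002, 0.07, 0, 0, 0]]}}

```text
clock: 6.38
position: [0.6268, 0.0838, 0.0238]
tcp_rot: [3.141, 0.002, 2.904]
contact_force: [0.5, -0.0, -4.6]
grip_width: 0.408
grip_force: 30.0
```

>>> {"op": "send_rows", "data": {"moves": [[1, 0, 0, 0, 0, 0, 0], [1, 0, 0, 0, 0, 0, 0]]}}

```text
clock: 6.62
position: [0.6263, 0.0833, 0.023]
tcp_rot: [3.141, 0.001, 2.904]
contact_force: [-0.3, -0.1, -4.0]
grip_width: 0.403
grip_force: 30.0
```

```bash
python3 go.py 624.4 83.1 12.5 166.4
```

```text
t 6.62 p [626.3  83.3  23. ] rpy [1.800e+02 1.000e-01 1.664e+02] w 35.5 F [-0.3 -0.1 -4. ] q [-0.22  0.79  0.02  1.7  -0.02  0.65  1.15]
shift [ 0.0018 -0.0007  0.0105] turn [ 0.    0.01 -0.  ]
```

>>> {"op": "send_rows", "data": {"moves": [[1, 0.002, 0, 0.004, 0, 0, 0], [1, 0.002, 0, 0.01, 0, 0, 0], [1, 0.002, 0, 0.01, 0, 0, 0], [1, 0.002, 0, 0.01, 0, 0, 0]]}}

```text
clock: 7.12
position: [0.6238, 0.0838, 0.0122]
tcp_rot: [3.142, -0.0, 2.904]
contact_force: [-0.6, 0.2, -0.9]
grip_width: 0.406
grip_force: 30.0
```

```bash
python3 go.py 624.4 83.1 12.5 166.4
```

```text
t 7.12 p [623.8  83.8  12.2] rpy [180.   -0.  166.4] w 35.7 F [-0.6  0.2 -0.9] q [-0.22  0.8   0.02  1.7  -0.02  0.64  1.15]
shift [-0.0007 -0.0005 -0.0003] turn [ 0. -0. -0.]
```

>>> {"op": "send_rows", "data": {"moves": [[0, 0, 0, 0, 0, 0, 0], [0, 0, 0, 0, 0, 0, 0], [0, 0, 0, 0, 0, 0, 0], [0, 0, 0, -0.04, 0, 0, 0], [0, 0, 0, -0.1, 0, 0, 0]]}}

```text
clock: 7.75
position: [0.6225, 0.0835, 0.1118]
tcp_rot: [-3.14, -0.003, 2.904]
contact_force: [0.5, 0.7, -0.1]
grip_width: 0.947
grip_force: 0.0
```

```bash
python3 go.py 571.5 290.2 110 166.4; python3 go.py 571.5 290.2 110 140
```

```text
t 7.75 p [622.5  83.5 111.8] rpy [-179.9   -0.2  166.4] w 83.4 F [ 0.5  0.7 -0.1] q [-0.22  0.65  0.03  1.69 -0.02  0.81  1.15]
shift [0.0982 0.1889 0.0018] turn [-0.02 -0.04 -0.  ]
t 7.75 p [622.5  83.5 111.8] rpy [-179.9   -0.2  166.4] w 83.4 F [ 0.5  0.7 -0.1] q [-0.22  0.65  0.03  1.69 -0.02  0.81  1.15]
shift [0.0982 0.1889 0.0018] turn [-0.03 -0.03  5.28]
```

>>> {"op": "send_rows", "data": {"moves": [[0, 0.098, 0.189, 0.0, 0, 0, 0], [0, 0.098, 0.189, 0.0, 0, 0, 0], [0, 0.098, 0.189, 0.0, 0, 0, 0], [0, 0.098, 0.189, 0.0, 0, 0, 0], [0, 0.098, 0.189, 0.04, 0, 0, 0]]}}

```text
clock: 8.38
position: [0.5743, 0.296, 0.0748]
tcp_rot: [3.135, 0.004, 2.909]
contact_force: [-0.3, -0.6, -0.4]
grip_width: 1.0
grip_force: 0.0
```

>>> {"op": "send_rows", "data": {"moves": [[0, 0, 0, 0.02, 0, 0, 0], [0, 0, 0, 0.03, 0, 0, 0], [0, 0, 0, 0.03, 0, 0, 0]]}}

```text
clock: 8.75
position: [0.5733, 0.2897, 0.042]
tcp_rot: [-3.141, -0.0, 2.903]
contact_force: [-0.1, -0.1, 0.6]
grip_width: 1.002
grip_force: 0.0
```

```bash
python3 go.py 571.5 290.2 3 166.4
```

```text
t 8.75 p [573.3 289.7  42. ] rpy [-180.    -0.   166.3] w 88.2 F [-0.1 -0.1  0.6] q [-0.55  0.77  0.02  1.67 -0.02  0.7   0.81]
shift [0.0019 0.0001 0.039 ] turn [-0.01 -0.   -0.01]
```

>>> {"op": "send_rows", "data": {"moves": [[0, 0.001, 0, 0.03, 0, 0, 0], [0, 0.001, 0, 0.038, 0, 0, 0], [0.3, 0.001, 0, 0.038, 0, 0, 0], [1, 0.001, 0, 0.038, 0, 0, 0], [1, 0.001, 0, 0.038, 0, 0, 0]]}}

```text
clock: 9.38
position: [0.5728, 0.291, 0.0053]
tcp_rot: [3.141, 0.001, 2.904]
contact_force: [0.4, 0.8, 0.6]
grip_width: 0.684
grip_force: 0.0
```

>>> {"op": "send_rows", "data": {"moves": [[1, 0, 0, 0, 0, 0, 0], [1, 0, 0, 0, 0, 0, 0], [1, 0, 0, 0, 0, 0, 0]]}}

```text
clock: 9.75
position: [0.5726, 0.291, 0.0049]
tcp_rot: [3.141, 0.001, 2.904]
contact_force: [0.3, -0.4, 5.5]
grip_width: 0.575
grip_force: 30.0
```

```bash
python3 go.py 571.5 290.2 3 166.4
python3 - <<'E'
from ov import *
f=grab('top');v,c,m=part('vblock',f,(.624,.083),.008);print(np.round(v,1),c)
E
```

```text
t 9.75 p [572.6 291.    4.9] rpy [180.    0.  166.4] w 50.6 F [ 0.3 -0.4  5.5] q [-0.55  0.83  0.02  1.67 -0.02  0.64  0.81]
shift [ 0.0009 -0.001   0.0019] turn [ 0.01  0.01 -0.  ]
[622.7  82.4 -11.7] 0.04408475372719894
```

>>> {"op": "send_rows", "data": {"moves": [[1, 0, 0, -0.03, 0, 0, 0], [1, 0, 0, -0.08, 0, 0, 0], [1, 0, 0, -0.08, 0, 0, 0]]}}

```text
clock: 10.22
position: [0.5747, 0.2919, 0.0879]
tcp_rot: [3.137, 0.005, 2.904]
contact_force: [0.4, 0.1, -1.1]
grip_width: 0.578
grip_force: 30.0
```

```bash
python3 go.py 389.6 -259.9 85 166.4
```

```text
t 10.22 p [574.7 291.9  87.9] rpy [179.7   0.3 166.4] w 50.9 F [ 0.4  0.1 -1.1] q [-0.56  0.7   0.02  1.66 -0.02  0.77  0.81]
shift [ 4.980e-02 -5.799e-01 -1.000e-04] turn [ 0.05  0.06 -0.01]
```

>>> {"op": "send_rows", "data": {"moves": [[1, 0.05, -0.58, 0, 0, 0, 0], [1, 0.05, -0.58, 0, 0, 0, 0], [1, 0.05, -0.58, 0, 0, 0, 0], [1, 0.05, -0.58, 0, 0, 0, 0], [1, 0.05, -0.58, 0, 0, 0, 0]]}}

```text
clock: 10.85
position: [0.4712, -0.0074, 0.0834]
tcp_rot: [-3.141, -0.001, 2.904]
contact_force: [-0.2, -1.3, -1.4]
grip_width: 0.576
grip_force: 30.0
```

```bash
python3 go.py 389.6 -259.9 85 166.4
```

```text
t 10.85 p [471.2  -7.4  83.4] rpy [-1.800e+02 -1.000e-01  1.664e+02] w 50.7 F [-0.2 -1.3 -1.4] q [-0.09  0.49  0.01  2.11 -0.01  0.55  1.26]
shift [ 0.0199 -0.2646 -0.0014] turn [-0.01 -0.02 -0.  ]
```

>>> {"op": "send_rows", "data": {"moves": [[1, 0.02, -0.264, 0, 0, 0, 0], [1, 0.02, -0.264, 0, 0, 0, 0], [1, 0.02, -0.264, 0, 0, 0, 0], [1, 0.02, -0.264, 0, 0, 0, 0], [1, 0.02, -0.264, 0, 0, 0, 0]]}}

```text
clock: 11.48
position: [0.3883, -0.2614, 0.0835]
tcp_rot: [-3.14, -0.002, 2.897]
contact_force: [0.2, -0.6, -1.2]
grip_width: 0.577
grip_force: 30.0
```

>>> {"op": "send_rows", "data": {"moves": [[1, 0, 0, 0.03, 0, 0, 0], [1, 0, 0, 0.055, 0, 0, 0], [1, 0, 0, 0.055, 0, 0, 0], [1, 0, 0, 0.055, 0, 0, 0]]}}

```text
clock: 11.98
position: [0.3915, -0.2569, 0.0296]
tcp_rot: [3.141, -0.0, 2.905]
contact_force: [-0.6, 0.0, -1.7]
grip_width: 0.575
grip_force: 30.0
```

```bash
python3 go.py 389.6 -259.9 13 166.4
```

```text
t 11.97 p [ 391.5 -256.9   29.6] rpy [180.   -0.  166.4] w 50.6 F [-0.6  0.  -1.7] q [ 0.48  0.6   0.    2.12 -0.    0.42  1.82]
shift [ 0.0012 -0.0033  0.0166] turn [ 0.   -0.    0.01]
```

>>> {"op": "send_rows", "data": {"moves": [[1, 0, -0.003, 0.005, 0, 0, 0], [1, 0, -0.003, 0.015, 0, 0, 0], [1, 0, -0.003, 0.016, 0, 0, 0], [1, 0, -0.003, 0.016, 0, 0, 0], [1, 0, -0.003, 0.016, 0, 0, 0]]}}

```text
clock: 12.6
position: [0.3906, -0.2603, 0.0133]
tcp_rot: [3.142, 0.0, 2.904]
contact_force: [0.1, -0.9, -1.9]
grip_width: 0.576
grip_force: 30.0
```

```bash
python3 go.py 389.6 -259.9 13 166.4
```

```text
t 12.6 p [ 390.6 -260.3   13.3] rpy [180.    0.  166.4] w 50.7 F [ 0.1 -0.9 -1.9] q [ 0.49  0.63  0.    2.12 -0.    0.39  1.83]
shift [0.0011 0.0002 0.0003] turn [ 0.  0. -0.]
```

>>> {"op": "send_rows", "data": {"moves": [[1, 0, 0, 0.001, 0, 0, 0], [0, 0, 0, 0.001, 0, 0, 0], [0, 0, 0, 0.001, 0, 0, 0], [0, 0, 0, 0.001, 0, 0, 0], [0, 0, 0, -0.04, 0, 0, 0]]}}

```text
clock: 13.22
position: [0.3888, -0.2592, 0.0518]
tcp_rot: [3.14, -0.005, 2.904]
contact_force: [0.4, -0.1, -0.5]
grip_width: 0.989
grip_force: 0.0
```

>>> {"op": "send_rows", "data": {"moves": [[0, 0, 0, -0.06, 0, 0, 0], [0, 0, 0, -0.06, 0, 0, 0]]}}

```text
clock: 13.48
position: [0.3931, -0.2619, 0.117]
tcp_rot: [-3.139, 0.008, 2.904]
contact_force: [1.1, 0.2, -0.0]
grip_width: 0.996
grip_force: 0.0
```

```bash
python3 go.py 575.2 -292.7 100 147.4 575.2 -292.7 100 117.4
```

```text
t 13.47 p [ 393.1 -261.9  117. ] rpy [-179.9    0.4  166.4] w 87.7 F [ 1.1  0.2 -0. ] q [ 0.49  0.43  0.01  2.1  -0.    0.61  1.83]
shift [-0.1841  0.0131  0.0184] turn [-0.01  0.09  3.79]
shift [-0.1841  0.0131  0.0184] turn [0.01 0.09 9.79]
```

>>> {"op": "send_rows", "data": {"moves": [[0, -0.184, 0.013, 0.018, 0, 0, 9.8], [0, -0.184, 0.013, 0.018, 0, 0, 9.8], [0, -0.184, 0.013, 0.018, 0, 0, 9.8], [0, -0.184, 0.013, 0.018, 0, 0, 9.8], [0, -0.184, 0.013, 0.018, 0, 0, 9.8]]}}

```text
clock: 14.1
position: [0.5723, -0.2905, 0.0934]
tcp_rot: [-3.14, -0.001, 2.045]
contact_force: [-0.3, -0.6, -0.4]
grip_width: 1.001
grip_force: 0.0
```

>>> {"op": "send_rows", "data": {"moves": [[0, 0, 0, 0.03, 0, 0, 0], [0, 0, 0, 0.06, 0, 0, 0], [0, 0, 0, 0.06, 0, 0, 0], [0, 0, 0, 0.06, 0, 0, 0]]}}

```text
clock: 14.6
position: [0.5726, -0.2913, 0.0357]
tcp_rot: [3.142, 0.0, 2.049]
contact_force: [-0.3, -0.2, 0.4]
grip_width: 0.999
grip_force: 0.0
```

```bash
python3 go.py 575.2 -292.7 4 117.4
```

```text
t 14.6 p [ 572.6 -291.3   35.7] rpy [180.    0.  117.4] w 87.9 F [-0.3 -0.2  0.4] q [ 0.26  0.79  0.2   1.68 -0.23  0.7   1.06]
shift [-0.0024  0.0017  0.0317] turn [ 0.  0. -0.]
```

>>> {"op": "send_rows", "data": {"moves": [[0, -0.002, 0.0015, 0.025, 0, 0, 0], [0, -0.002, 0.0015, 0.031, 0, 0, 0], [0.3, -0.002, 0.0015, 0.031, 0, 0, 0], [1, -0.002, 0.0015, 0.031, 0, 0, 0], [1, -0.002, 0.0015, 0.031, 0, 0, 0]]}}

```text
clock: 15.22
position: [0.5751, -0.2923, 0.0051]
tcp_rot: [3.141, 0.001, 2.049]
contact_force: [-0.3, 0.5, -0.0]
grip_width: 0.686
grip_force: 0.0
```

>>> {"op": "send_rows", "data": {"moves": [[1, 0, 0, 0, 0, 0, 0], [1, 0, 0, 0, 0, 0, 0], [1, 0, 0, 0, 0, 0, 0], [1, 0, 0, 0, 0, 0, 0]]}}

```text
clock: 15.72
position: [0.5749, -0.2922, 0.0046]
tcp_rot: [3.141, 0.0, 2.049]
contact_force: [-0.7, 0.5, 4.5]
grip_width: 0.522
grip_force: 29.6
```

```bash
python3 go.py 575.2 -292.7 4 117.4;  python3 - <<'E'
from ov import *
f=grab('top');v,c,m=part('bearing',f,(.39,-.26),.008);print(np.round(v,1),c)
E
```

```text
t 15.72 p [ 574.9 -292.2    4.6] rpy [180.    0.  117.4] w 46.0 F [-0.7  0.5  4.5] q [ 0.27  0.84  0.19  1.67 -0.24  0.65  1.06]
shift [-0.0006  0.0001  0.0006] turn [ 0.  0. -0.]Traceback (most recent call last):
  File "<stdin>", line 2, in <module>
    return _wrapfunc(a, 'round', decimals=decimals, out=out)
    return _wrapit(obj, method, *args, **kwds)
    result = getattr(arr, method)(*args, **kwds)
TypeError: unsupported operand type(s) for *: 'NoneType' and 'float'
```

>>> {"op": "send_rows", "data": {"moves": [[1, 0, 0, -0.03, 0, 0, 0], [1, 0, 0, -0.08, 0, 0, 0], [1, 0, 0, -0.08, 0, 0, 0]]}}

```text
clock: 16.2
position: [0.5769, -0.2935, 0.0875]
tcp_rot: [3.138, 0.005, 2.048]
contact_force: [-0.2, 0.1, -3.2]
grip_width: 0.52
grip_force: 29.7
```

```bash
python3 go.py 438.4 -90.3 85 142.8
```

```text
t 16.2 p [ 576.9 -293.5   87.5] rpy [179.8   0.3 117.4] w 45.8 F [-0.2  0.1 -3.2] q [ 0.25  0.72  0.23  1.66 -0.21  0.78  1.04]
shift [ 0.2441 -0.0296  0.0011] turn [ 0.03  0.07 -5.09]
```

>>> {"op": "send_rows", "data": {"moves": [[1, 0.243, -0.029, 0, 0, 0, -5.08], [1, 0.243, -0.029, 0, 0, 0, -5.08], [1, 0.243, -0.029, 0, 0, 0, -5.08], [1, 0.243, -0.029, 0, 0, 0, -5.08], [1, 0.243, -0.029, 0, 0, 0, -5.08]]}}

```text
clock: 16.82
position: [0.4328, -0.0858, 0.0828]
tcp_rot: [-3.14, -0.006, 2.498]
contact_force: [0.6, -0.4, -2.3]
grip_width: 0.518
grip_force: 29.7
```

>>> {"op": "send_rows", "data": {"moves": [[1, 0, 0, 0.03, 0, 0, 0], [1, 0, 0, 0.055, 0, 0, 0], [1, 0, 0, 0.055, 0, 0, 0], [1, 0, 0, 0.055, 0, 0, 0]]}}

```text
clock: 17.32
position: [0.4373, -0.0902, 0.0294]
tcp_rot: [-3.141, 0.0, 2.491]
contact_force: [0.2, -0.3, -2.8]
grip_width: 0.524
grip_force: 29.7
```

```bash
python3 go.py 438.4 -90.3 12.6 142.8
```

```text
t 17.32 p [437.3 -90.2  29.4] rpy [-180.     0.   142.7] w 46.1 F [ 0.2 -0.3 -2.8] q [ 0.03  0.58  0.08  2.18 -0.12  0.38  1.14]
shift [-0.0009  0.0006  0.0168] turn [-0.    0.   -0.01]
```

>>> {"op": "send_rows", "data": {"moves": [[1, -0.0005, 0.0005, 0.008, 0, 0, 0], [1, -0.0005, 0.0005, 0.017, 0, 0, 0], [1, -0.0005, 0.0005, 0.017, 0, 0, 0], [1, -0.0005, 0.0005, 0.017, 0, 0, 0], [1, -0.0005, 0.0005, 0.017, 0, 0, 0]]}}

```text
clock: 17.95
position: [0.4378, -0.0896, 0.0122]
tcp_rot: [-3.142, -0.0, 2.492]
contact_force: [-0.5, -0.1, -2.2]
grip_width: 0.517
grip_force: 29.7
```

```bash
python3 go.py 438.4 -90.3 12.6 142.8
```

```text
t 17.95 p [437.8 -89.6  12.2] rpy [-180.    -0.   142.8] w 45.5 F [-0.5 -0.1 -2.2] q [ 0.04  0.62  0.07  2.18 -0.13  0.35  1.14]
shift [-0.0009 -0.0002 -0.0004] turn [-0. -0. -0.]
```

>>> {"op": "send_rows", "data": {"moves": [[1, 0, 0, 0.001, 0, 0, 0], [0, 0, 0, 0.001, 0, 0, 0], [0, 0, 0, 0.001, 0, 0, 0], [0, 0, 0, 0.001, 0, 0, 0], [0, 0, 0, -0.04, 0, 0, 0]]}}

```text
clock: 18.58
position: [0.4359, -0.0893, 0.0509]
tcp_rot: [-3.139, -0.005, 2.492]
contact_force: [0.2, 0.4, 0.6]
grip_width: 0.953
grip_force: 0.0
```

>>> {"op": "send_rows", "data": {"moves": [[0, 0, 0, -0.07, 0, 0, 0], [0, 0, 0, -0.08, 0, 0, 0]]}}

```text
clock: 18.82
position: [0.4396, -0.0899, 0.1354]
tcp_rot: [3.139, 0.004, 2.492]
contact_force: [0.5, 0.5, 0.0]
grip_width: 0.997
grip_force: 0.0
```

```bash
python3 - <<'E'
import numpy as np
def pt(x,y,a,l):a=np.radians(a);return np.round([x+np.cos(a)*l[0]-np.sin(a)*l[1],y+np.sin(a)*l[0]+np.cos(a)*l[1]],1)
print(pt(625.6,-79.7,0,(-28.5,-6)),pt(434.5,70.1,-6.3,(-28.5,-6)))
E
python3 go.py 597.1 -86 110 90
```

```text
[597.1 -85.7] [405.5  67.3]
t 18.82 p [439.6 -89.9 135.4] rpy [179.8   0.3 142.8] w 87.7 F [0.5 0.5 0. ] q [-0.01  0.36  0.14  2.15 -0.08  0.63  1.1 ]
shift [-0.1229  0.0983  0.0262] turn [ 0.05  0.03 10.55]
```

>>> {"op": "send_rows", "data": {"moves": [[0, -0.123, 0.098, 0.026, 0, 0, 10.55], [0, -0.123, 0.098, 0.026, 0, 0, 10.55], [0, -0.123, 0.098, 0.026, 0, 0, 10.55], [0, -0.123, 0.098, 0.026, 0, 0, 10.55], [0, -0.123, 0.098, 0.026, 0, 0, 10.55]]}}

```text
clock: 19.45
position: [0.5951, -0.0858, 0.1057]
tcp_rot: [-3.141, 0.0, 1.566]
contact_force: [0.1, 0.5, 0.5]
grip_width: 0.997
grip_force: 0.0
```

>>> {"op": "send_rows", "data": {"moves": [[0, 0, 0, 0.03, 0, 0, 0], [0, 0, 0, 0.06, 0, 0, 0], [0, 0, 0, 0.06, 0, 0, 0], [0, 0, 0, 0.06, 0, 0, 0]]}}

```text
clock: 19.95
position: [0.5956, -0.0862, 0.0471]
tcp_rot: [3.141, 0.0, 1.571]
contact_force: [0.6, -0.1, 0.2]
grip_width: 0.999
grip_force: 0.0
```

```bash
python3 go.py 597.1 -85.7 4 90
```

```text
t 19.95 p [595.6 -86.2  47.1] rpy [179.9   0.   90. ] w 87.9 F [ 0.6 -0.1  0.2] q [-0.16  0.74  0.32  1.79 -0.35  0.66  0.36]
shift [0.0005 0.0015 0.0431] turn [0.01 0.   0.01]
```

>>> {"op": "send_rows", "data": {"moves": [[0, 0.0005, 0.0015, 0.035, 0, 0, 0], [0, 0.0005, 0.0015, 0.043, 0, 0, 0], [0.3, 0.0005, 0.0015, 0.043, 0, 0, 0], [1, 0.0005, 0.0015, 0.043, 0, 0, 0], [1, 0.0005, 0.0015, 0.043, 0, 0, 0]]}}

```text
clock: 20.58
position: [0.5973, -0.0856, 0.0043]
tcp_rot: [3.14, 0.0, 1.571]
contact_force: [1.1, 0.5, -0.9]
grip_width: 0.684
grip_force: 0.0
```

>>> {"op": "send_rows", "data": {"moves": [[1, 0, 0, 0, 0, 0, 0], [1, 0, 0, 0, 0, 0, 0], [1, 0, 0, 0, 0, 0, 0], [1, 0, 0, 0, 0, 0, 0], [1, 0, 0, 0, 0, 0, 0]]}}

```text
clock: 21.2
position: [0.5966, -0.0855, 0.0033]
tcp_rot: [3.142, 0.0, 1.571]
contact_force: [2.1, 0.0, -0.1]
grip_width: 0.116
grip_force: 0.9
```

>>> {"op": "send_rows", "data": {"moves": [[1, 0, 0, 0, 0, 0, 0], [1, 0, 0, 0, 0, 0, 0], [1, 0, 0, 0, 0, 0, 0], [1, 0, 0, 0, 0, 0, 0]]}}

```text
clock: 21.7
position: [0.5967, -0.0854, 0.0033]
tcp_rot: [3.141, 0.0, 1.571]
contact_force: [0.4, -0.4, 0.0]
grip_width: 0.091
grip_force: 30.0
```

```bash
python3 go.py 597.1 -85.7 4 90
```

```text
t 21.7 p [596.7 -85.4   3.3] rpy [180.   0.  90.] w 8.0 F [ 0.4 -0.4  0. ] q [-0.14  0.81  0.29  1.79 -0.37  0.6   0.37]
shift [-0.0003  0.0004 -0.0007] turn [0.   0.   0.01]
```

>>> {"op": "send_rows", "data": {"moves": [[1, 0, 0, -0.03, 0, 0, 0], [1, 0, 0, -0.08, 0, 0, 0], [1, 0, 0, -0.08, 0, 0, 0]]}}

```text
clock: 22.08
position: [0.5989, -0.086, 0.0865]
tcp_rot: [3.136, 0.001, 1.571]
contact_force: [0.1, -0.6, -1.9]
grip_width: 0.087
grip_force: 30.0
```

```bash
python3 go.py 405.5 67.3 85 83.7
```

```text
t 22.07 p [598.9 -86.   86.5] rpy [179.7   0.   90. ] w 7.6 F [ 0.1 -0.6 -1.9] q [-0.18  0.68  0.35  1.78 -0.33  0.73  0.34]
shift [ 0.1533 -0.1934  0.0003] turn [0.07 0.   1.26]
```

>>> {"op": "send_rows", "data": {"moves": [[1, 0.153, -0.192, 0, 0, 0, 1.26], [1, 0.153, -0.192, 0, 0, 0, 1.26], [1, 0.153, -0.192, 0, 0, 0, 1.26], [1, 0.153, -0.192, 0, 0, 0, 1.26], [1, 0.153, -0.192, 0, 0, 0, 1.26]]}}

```text
clock: 22.7
position: [0.3993, 0.0698, 0.0821]
tcp_rot: [-3.135, 0.001, 1.468]
contact_force: [-0.3, -0.3, -2.8]
grip_width: 0.088
grip_force: 30.0
```

>>> {"op": "send_rows", "data": {"moves": [[1, 0, 0, 0.03, 0, 0, 0], [1, 0, 0, 0.055, 0, 0, 0], [1, 0, 0, 0.055, 0, 0, 0], [1, 0, 0, 0.055, 0, 0, 0]]}}

```text
clock: 23.2
position: [0.4048, 0.0669, 0.0285]
tcp_rot: [3.142, 0.0, 1.461]
contact_force: [-0.1, -0.1, -1.6]
grip_width: 0.091
grip_force: 30.0
```

```bash
python3 go.py 405.5 67.3 11.5 83.7;python3 - <<'E'
from ov import *
f=grab('top','mid.png')
V={}
for n,g,t in [('vblock',(.624,.083),0),('bearing',(.39,-.26),0),('nut',(.438,-.09),0)]:
    v,c,m=part(n,f,g,.008)
    if v is not None: print(n,np.round(v,1),c);V[n]=v
overlay(f,V,'ov2.png',.008)
E
```

```text
t 23.2 p [404.8  66.9  28.5] rpy [180.    0.   83.7] w 8.0 F [-0.1 -0.1 -1.6] q [-0.5   0.57  0.27  2.27 -0.44  0.35  0.04]
shift [0.0004 0.0006 0.017 ] turn [ 0.  0. -0.]
vblock [622.3  82.8 -13.2] 0.026097398436498782
bearing [ 389.  -261.4    2. ] 0.024171318723567863
nut [435.9 -91.2  49.7] 0.030172586140609046
```

View pics/mid.png

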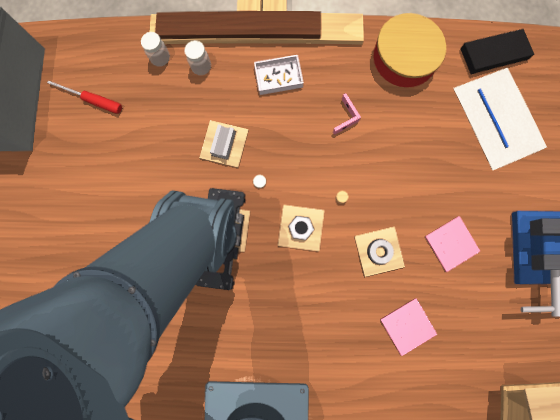

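>>> {"op": "send_rows", "data": {"moves": [[1, 0, 0.001, 0.008, 0, 0, 0], [1, 0, 0.001, 0.017, 0, 0, 0], [1, 0, 0.001, 0.017, 0, 0, 0], [1, 0, 0.001, 0.017, 0, 0, 0], [1, 0, 0.001, 0.017, 0, 0, 0]]}}

```text
clock: 24.02
position: [0.4053, 0.0672, 0.0111]
tcp_rot: [-3.141, 0.0, 1.461]
contact_force: [0.8, 0.8, -2.2]
grip_width: 0.088
grip_force: 30.0
```

```bash
python3 go.py 405.5 67.3 11.5 83.7
```

```text
t 24.02 p [405.3  67.2  11.1] rpy [-180.     0.    83.7] w 7.7 F [ 0.8  0.8 -2.2] q [-0.47  0.61  0.24  2.27 -0.46  0.3   0.06]
shift [ 0.0001  0.0002 -0.0004] turn [-0.    0.    0.01]
```

View pics/ov2.png

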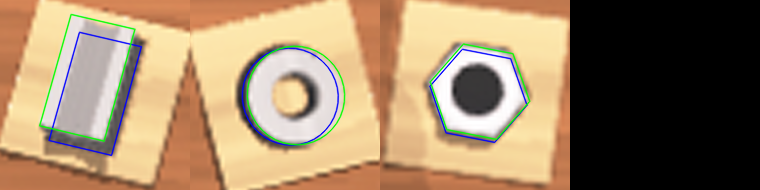

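>>> {"op": "send_rows", "data": {"moves": [[0.7, 0, 0, 0.0005, 0, 0, 0], [0.6, 0, 0, 0.0005, 0, 0, 0], [0.6, 0, 0, 0.0005, 0, 0, 0], [0.6, 0, 0, -0.03, 0, 0, 0], [0.6, 0, 0, -0.08, 0, 0, 0]]}}

```text
clock: 24.65
position: [0.4046, 0.067, 0.0915]
tcp_rot: [-3.139, 0.001, 1.461]
contact_force: [1.5, -0.5, 0.8]
grip_width: 0.402
grip_force: 0.0
```

>>> {"op": "send_rows", "data": {"moves": [[0, 0, 0, -0.15, 0, 0, 0], [0, 0.25, 0.05, -0.15, 0, 0, 0], [0, 0.25, 0.05, -0.15, 0, 0, 0], [0, 0.25, 0.05, -0.15, 0, 0, 0], [0, 0.25, 0.05, -0.15, 0, 0, 0]]}}

```text
clock: 25.28
position: [0.477, 0.2946, 0.2358]
tcp_rot: [3.141, -0.0, 1.462]
contact_force: [1.3, -0.5, -0.3]
grip_width: 0.941
grip_force: 0.0
```

```bash
cat > chk.py <<'E'
import sys
from ov import *
f=grab('top','after%s.png'%sys.argv[1]);V={}
T=dict(vblock=(624.4,83.1,-13.6),bearing=(389.6,-259.9,0),nut=(438.4,-90.3,52.3),cleat=(434.5,70.1,-6.3))
for n,t in T.items():
    v,c,m=part(n,f,(t[0]/1e3,t[1]/1e3),.008)
    print(n,None if v is None else np.round(v,1),c)
overlay(f,T,'ov%s.png'%sys.argv[1],.008)
E
python3 chk.py 3; python3 go.py
```

```text
vblock [622.6  82.1 166.4] 0.02234797591165543
bearing [ 388.9 -260.3   -7.1] 0.030223213576469322
nut [435.8 -91.1  49.4] 0.024374995631050996
cleat [433.8  69.6  -8.5] 0.26120867620766763
t 25.52 p [476.5 291.8 234.4] rpy [-1.80e+02  1.00e-01  8.37e+01] w 88.2 F [-0.6 -1.8  0.4] q [-1.    0.42  0.49  1.81 -0.23  0.97 -0.53]
```

View pics/ov3.png

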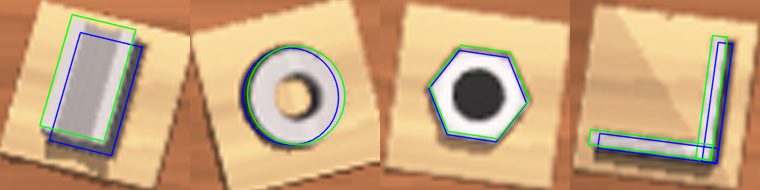

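Run:
```python
from ov import *
im=cv2.imread('pics/after3.png');g=grab('side','side3.png');s=cv2.imread('pics/side3.png')
a=[im[200:260,195:260],im[200:260,270:335],im[225:285,348:413],im[115:175,192:257]]
b=[s[180:240,225:290],s[208:268,258:323],s[255:315,283:348],s[155:215,276:341]]
cv2.imwrite('pics/z.png',cv2.resize(np.vstack([np.hstack(a),np.hstack(b)]),None,fx=3,fy=3,interpolation=cv2.INTER_CUBIC))
for n,t in dict(vblock=(624.4,83.1),bearing=(389.6,-259.9),nut=(438.4,-90.3),cleat=(434.5,70.1)).items():
    v,c,m=part(n,g,(t[0]/1e3,t[1]/1e3),.008); print(n,None if v is None else np.round(v,1),c)
```

```text
vblock [621.6  84.1 165.8] 0.04071439802142689
bearing [ 3.896e+02 -2.548e+02  2.000e-01] 0.18524588445003667
nut [436.1 -87.1  47.8] 0.04037021170123823
cleat [434.3  71.7  -7.2] 0.053754928711760096
```

View pics/z.png

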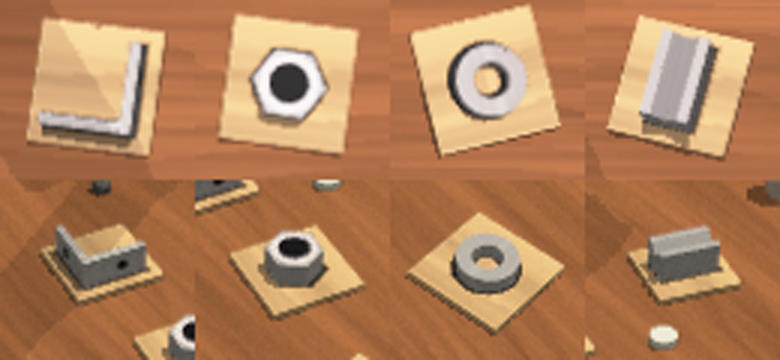

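```bash
cat > topfit.py <<'E'
from ov import *
f=grab('top'); im=cv2.cvtColor(f['image'],cv2.COLOR_RGB2HSV).astype(float)
T=dict(vblock=(624.4,83.1,-13.6),bearing=(389.6,-259.9,0),nut=(438.4,-90.3,52.3),cleat=(434.5,70.1,-6.3))
for n,t in T.items():
    P,h,per=PART[n]; z=.008+h
    c=proj(f,[t[0]/1e3,t[1]/1e3,z])[0]
    near=np.hypot(*(np.indices(im.shape[:2])[::-1]-c[:,None,None]))<26
    S=(im[...,1]<60)&near; V=im[...,2]; hi=np.percentile(V[S&(V>120)],60)
    for lo in (50,80):
        M=np.where(S|(V<100),np.clip((V-lo)/(hi-lo),0,1),0)*near
        M[M<.3]=0
        k,lab=cv2.connectedComponents((M>0).astype(np.uint8)); 
        big=1+np.argmax([(M*(lab==i)).sum() for i in range(1,k)]); M=M*(lab==big)
        if n in('nut','bearing'):M=np.where(fill(M>.5),1.,M)
        v,cst=fit(f,M,P,z,z,(t[0]/1e3,t[1]/1e3),per); print(n,lo,np.round(v,1),'err',np.round(v-t,1),round(cst,3))
E
python3 topfit.py
```

```text
vblock 50 [621.5  82.7 -13.7] err [-2.9 -0.4 -0.1] 0.056
vblock 80 [622.2  82.7 -14.1] err [-2.2 -0.4 -0.5] 0.077
bearing 50 [ 388.7 -260.6    3.4] err [-0.9 -0.7  3.4] 0.023
bearing 80 [ 389.  -260.7    3.1] err [-0.6 -0.8  3.1] 0.031
nut 50 [436.5 -89.9 -11. ] err [ -1.9   0.4 -63.3] 0.014
nut 80 [436.6 -90.   50.4] err [-1.8  0.3 -1.9] 0.008
cleat 50 [434.3  70.1  -6.5] err [-0.2 -0.  -0.2] 0.035
cleat 80 [434.2  70.2  -6.4] err [-0.3  0.1 -0.1] 0.043
```

Cleat and bearing are within 1 mm and the nut within 2 mm. The V-block is about 2.4 mm short along x, and there is plenty of time, so I'll mend it.

```bash
python3 go.py 622 82.8 110 166.4
```

```text
t 25.82 p [476.8 291.8 234.8] rpy [-180.     0.    83.7] w 88.0 F [-0.1 -0.2  0.6] q [-1.    0.41  0.49  1.81 -0.23  0.97 -0.53]
shift [-0.1916  0.1675  0.1248] turn [-1.000e-02 -0.000e+00 -1.655e+01]
```

>>> {"op": "send_rows", "data": {"moves": [[0, -0.192, 0.167, 0.06, 0, 0, -10], [0, -0.192, 0.167, 0.06, 0, 0, -10], [0, -0.192, 0.167, 0.06, 0, 0, -10], [0, -0.192, 0.167, 0.06, 0, 0, -10], [0, -0.192, 0.167, 0.06, 0, 0, -10]]}}

```text
clock: 26.45
position: [0.623, 0.0777, 0.174]
tcp_rot: [-3.139, 0.002, 2.333]
contact_force: [-0.2, -0.1, 0.4]
grip_width: 0.998
grip_force: 0.0
```

```bash
python3 go.py 622 82.8 80 166.4
```

```text
t 26.45 p [623.   77.7 174. ] rpy [-1.799e+02  1.000e-01  1.337e+02] w 87.8 F [-0.2 -0.1  0.4] q [-0.4   0.58  0.29  1.67 -0.2   0.92  0.72]
shift [0.0045 0.003  0.094 ] turn [-0.03  0.01 -6.55]
```

>>> {"op": "send_rows", "data": {"moves": [[0, 0.002, 0.001, 0.04, 0, 0, -6.55], [0, 0.002, 0.001, 0.09, 0, 0, -6.55], [0, 0.002, 0.001, 0.094, 0, 0, -6.55], [0, 0.002, 0.001, 0.094, 0, 0, -6.55], [0, 0.002, 0.001, 0.094, 0, 0, -6.55]]}}

```text
clock: 27.08
position: [0.6219, 0.0856, 0.0817]
tcp_rot: [3.141, 0.001, 2.902]
contact_force: [0.3, -0.2, 0.8]
grip_width: 1.0
grip_force: 0.0
```

```bash
python3 go.py 622 82.8 13 166.4
```

```text
t 27.07 p [621.9  85.6  81.7] rpy [1.800e+02 1.000e-01 1.663e+02] w 88.0 F [ 0.3 -0.2  0.8] q [-0.29  0.7   0.12  1.71 -0.11  0.75  1.21]
shift [-0.0007 -0.0027  0.0687] turn [ 0.01  0.01 -0.03]
```

>>> {"op": "send_rows", "data": {"moves": [[0, -0.0005, -0.0025, 0.05, 0, 0, 0], [0, -0.0005, -0.0025, 0.067, 0, 0, 0], [0, -0.0005, -0.0025, 0.067, 0, 0, 0], [0.4, -0.0005, -0.0025, 0.067, 0, 0, 0], [1, -0.0005, -0.0025, 0.067, 0, 0, 0]]}}

```text
clock: 27.7
position: [0.6223, 0.0835, 0.0154]
tcp_rot: [3.141, 0.002, 2.906]
contact_force: [0.0, -0.7, -0.0]
grip_width: 0.793
grip_force: 0.0
```

>>> {"op": "send_rows", "data": {"moves": [[1, 0, 0, 0, 0, 0, 0], [1, 0, 0, 0, 0, 0, 0], [1, 0, 0, 0, 0, 0, 0], [1, 0, 0, 0, 0, 0, 0], [1, 0, 0, 0, 0, 0, 0]]}}

```text
clock: 28.32
position: [0.6212, 0.0835, 0.014]
tcp_rot: [3.141, 0.0, 2.906]
contact_force: [-0.6, 1.7, 0.4]
grip_width: 0.404
grip_force: 30.0
```

```bash
python3 go.py 622 82.8 13 166.4
```

```text
t 28.32 p [621.2  83.5  14. ] rpy [180.    0.  166.5] w 35.6 F [-0.6  1.7  0.4] q [-0.28  0.8   0.1   1.71 -0.12  0.63  1.23]
shift [-0.0009 -0.0005  0.001 ] turn [0.   0.   0.02]
```

>>> {"op": "send_rows", "data": {"moves": [[1, 0, 0, -0.004, 0, 0, 0], [1, -0.0022, 0.0009, -0.004, 0, 0, 0], [1, -0.0022, 0.0009, -0.004, 0, 0, 0], [1, -0.0022, 0.0009, 0, 0, 0, 0], [1, -0.0022, 0.0009, 0.0005, 0, 0, 0]]}}

```text
clock: 28.95
position: [0.6236, 0.0836, 0.014]
tcp_rot: [-3.142, -0.0, 2.906]
contact_force: [-3.1, -0.7, 7.5]
grip_width: 0.403
grip_force: 30.0
```

>>> {"op": "send_rows", "data": {"moves": [[1, 0, 0, 0, 0, 0, 0], [1, 0, 0, 0, 0, 0, 0], [0, 0, 0, 0, 0, 0, 0], [0, 0, 0, 0, 0, 0, 0], [0, 0, 0, 0, 0, 0, 0]]}}

```text
clock: 29.58
position: [0.6236, 0.0837, 0.0134]
tcp_rot: [3.142, 0.0, 2.906]
contact_force: [0.1, 0.1, -1.1]
grip_width: 0.718
grip_force: 0.0
```

>>> {"op": "send_rows", "data": {"moves": [[0, 0, 0, -0.03, 0, 0, 0], [0, 0, 0, -0.09, 0, 0, 0], [0, 0, 0, -0.15, 0, 0, 0], [0, 0, 0.15, -0.17, 0, 0, 0], [0, 0, 0.22, -0.17, 0, 0, 0]]}}

```text
clock: 30.2
position: [0.6539, 0.2053, 0.1783]
tcp_rot: [3.14, 0.003, 2.903]
contact_force: [0.4, 0.3, 0.0]
grip_width: 0.999
grip_force: 0.0
```

>>> {"op": "send_rows", "data": {"moves": [[0, 0, 0.1, 0, 0, 0, 0], [0, 0, 0.15, 0, 0, 0, 0], [0, 0, 0.15, 0, 0, 0, 0]]}}

```text
clock: 30.58
position: [0.6863, 0.356, 0.1756]
tcp_rot: [3.139, -0.002, 2.911]
contact_force: [-0.2, -0.1, -0.8]
grip_width: 0.997
grip_force: 0.0
```

```bash
python3 topfit.py; python3 go.py; python3 -c "from h import *;grab('top','fin.png')"
```

```text
vblock 50 [624.1  81.9 -13.2] err [-0.3 -1.2  0.4] 0.057
vblock 80 [624.6  82.  -13. ] err [ 0.2 -1.1  0.6] 0.074
bearing 50 [ 388.8 -261.     7.8] err [-0.8 -1.1  7.8] 0.016
bearing 80 [ 388.7 -261.2    6. ] err [-0.9 -1.3  6. ] 0.023
nut 50 [436.5 -89.9 -10.8] err [ -1.9   0.4 -63.1] 0.014
nut 80 [436.5 -90.   -9.8] err [ -1.9   0.3 -62.1] 0.008
cleat 50 [434.3  70.1  -6.5] err [-0.2 -0.  -0.2] 0.038
cleat 80 [434.3  70.1 353.4] err [-2.000e-01 -0.000e+00  3.597e+02] 0.046
t 30.62 p [686.2 358.1 175.3] rpy [ 1.798e+02 -1.000e-01  1.668e+02] w 87.9 F [-2.6  1.1  0.5] q [-0.6   0.82  0.12  1.2  -0.1   1.13  0.87]
```

View pics/fin.png

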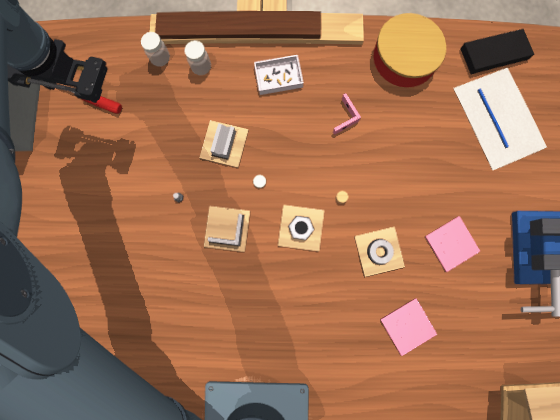

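The picture shows all four parts on their tiles: V-block at (222,143), cleat at (227,228), nut at (301,228) and bearing at (380,251). The gripper is clear of them.

```bash
python3 -c "from h import *;print(robot.hand_in())"
```

```text
the job is handed in; nothing more can be done
None
```

All four parts lie flat on their own tiles, within about 2 mm and 2° of the painted shapes by the top camera, and the job was handed in at about 31 s; no verdict came back.

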